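Scan a stock label, then hold a kaleidoscope cell in the light

ROBOT

A 6-joint arm with a two-finger parallel gripper is mounted at the origin on the work surface. World frame = base frame: x ahead of the robot, y to its left, z up, the work surface at z = 0. Lengths are in mm, angles in rad, forces in N, time in s.
With the tool pointing down it reaches from about 325 to 775 mm from the base axis. Payload 5.5 kg.
Tool frame: the origin (TCP) lies at the very end of the fingers, on their centre line; the grasp point (between the pads) lies 19 mm behind it; z points along the fingers, y is the line along which they close (so a half turn about z gives the same grasp; the last joint's range is limited). The gripper opens to 88 mm and grips with 3 to 60 N. Pads are 20 mm wide; open, the fingers measure 115 mm over their backs; the gripper's body (75 mm by 178 mm) begins 61 mm behind the grasp point.
Start: joints at [1.149, 0.091, 1.231, -0, 1.82, -0.057], TCP at [214.063, 560.53, 222.631] pointing down, gripper open.
Joint ranges: [-2.87, 2.87], [-0.86, 2.18], [0.17, 2.46], [-1.51, 4.65], [0.06, 2.69], [-2.65, 2.65]. Speed limits (rad/s): [2.57, 2.57, 3.01, 3.14, 3.14, 3.14].

INTERFACE

Orientations are given as a 3x3 rotation matrix whose columns are the frame's x, y, z axes.
In Python, from rig import env, eyes gives the robot as it stands.
- The arm moves only by the tool drive_tool, never from a script. Its argument "steps" is a list of rows, each a list of 6 numbers: the shift along the tool's x, y, z scaled (see below), then the turn, a rotation vector about the tool's x, y, z scaled (see below). A call has 1 to 5 rows; each row is the pose to reach, as a shift and turn from the pose commanded when the call began, along the tool's axes at that moment; what a row does not reach only later rows make up. The controller multiplies each number of a shift by 0.1 m and each number of a turn by 90 degrees. A row lasts 1/10 s, in which the tool goes at most 50 mm and 8.59 degrees, less where a joint would pass 70% of its speed; a pose out of reach is approached as far as the arm can. A call with a number of a shift or a turn outside -1 to 1 is refused whole. A call with a gripper value outside its range is refused whole. "grip" is the opening, from 0 (shut) to 1 (fully open), set as the call begins (left out, the last holds). The fingers move at their own pace and stop on an object; "squeeze" is the grip in N (left out, the last holds). Time passes only in rows, so rows that repeat a pose let the fingers close. It gives the time, the measured TCP pose, the force, the opening and the grip force at its end, in the units of the state.
- env.observe(): the state, without advancing time (a new reading comes with each control period).
- eyes.capture(name): name is "side" or "top" or "wrist"; returns the picture (384x512x3 uint8, blue, green, red); there is no depth.
- eyes.camera_model(name): a dict with "fx", "fy", "cx", "cy" (pixels), "eye" and "rotation" of the camera in the world; the wrist camera has in their place "tool_from_camera" (4x4, takes a point from camera to tool coordinates, whose origin is the TCP and whose axes are the flange's). Camera axes: x right, y up, looking along -z (the intrinsics and any distortion apply to the point x, -y, -z); pixel columns grow to the right and rows downward; lengths in mm; the calibration is good to about 2 mm. The wrist camera is an equidistant fisheye: a pixel r from the principal point sees the ray r / f radians off the axis. A picture is of the moment at which its call begins: read the wrist's pose just before it. camera_model takes no time and is no camera call.
- env.hand_in(): hands the job in; it is judged then, once.
The state is a dict: "time_s": time; "joint_positions": joint angles; "joint_vel": joint speeds; "effort": joint torques, N m; "eef_pos": TCP position; "ee_rot": TCP orientation; "ft_force": force on the tool from outside, world axes, zero at the start; "moment": the same for the moment, N m; "width": opening from 0.0 (shut) to 1.0 (fully open); "finger_force": force on a finger pad.
Only numpy, scipy, OpenCV 4.12 (cv2) and the standard library are available. Lean on these libraries where they do the work, as an engineer would, in place of code of your own. Each camera call takes 0.05 s, during which the arm holds its last target. There are 200 camera calls.

TASK

Scan the stock carton with the hand scanner: hold it level and steady for at least half a second with its window pointing squarely at the middle of the carton's barcode label, about a hand's breadth away, then lay it back home in its cradle and let go. Next lift the blue glass cell out of the rack by its two frosted sides only (fingers never on the clear windows) and end the program still holding it in the gripper, upright and still, in the middle of the light path: centred on the line between the lamp's and the camera's lenses, halfway between them, with its clear windows facing the two lenses. Do not knock the lamp or camera, and leave everything else where it is.

Things in the scene. Friction and masses are not known exactly. Their poses are not given: they have to be found in the camera images.
- scanner: stick-type hand barcode scanner, 150 long (x), 120 g, lying in its cradle: black handle 110 x 34 x 30 (x -75 to 35), yellow head 46 wide, 34 high (x 32 to 75). Origin: centre of its underside; +x is the aiming direction, z up. It reads by itself as soon as the label is steadily in view: no button to press
- scanner_grip (a point): point inside the scanner's handle, 10 behind and 26 above the scanner's origin; the place to grip across the 34 wide handle from above (free room for fingers beside it, x -45 to +40 of the scanner)
- scanner_window (a point): centre of the dark red reading window in the front end of the scanner's head, 75 ahead of and 17 above the scanner's origin; axes as the scanner's
- cradle: fixed grey charging cradle, base 172 x 66 x 12; origin under the centre, x along it. The scanner lies on the base (12 above the table) with its origin right over the cradle's and the same x direction, between low cheeks 14 high at both ends (3 play each side), an 18 high rear wall and a 5 high front lip
- carton: fixed cardboard carton, 120 deep (x) x 160 wide x 170 high; origin under its centre; the label is on its front, the -x face
- label (a point): centre of the white 70 x 50 barcode label on the carton's front face, 110 above the table; axes as the carton's: the label faces along -x
- rack: fixed wooden rack block 176 long (x) x 56 x 24 high, origin under its centre, with three pockets in a row along x, 58 apart, each 14 deep with 1.5 play round a cell; one cell stands in each, in any order
- blue_cell: blue kaleidoscope glass cell, an upright block 24 (x) x 30 (y) x 50 high, 72 g; origin: centre of its underside, which starts 10 above the table (36 of the cell stands out of the rack). The two white frosted sides face +y and -y (30 apart: grip these); the two clear coloured windows face +x and -x (24 apart: never touch)
- blue_cell_mid (a point): middle of the blue cell, 25 above its underside; axes as the cell's
- amber_cell: amber cell, same shape as the blue one, also in the rack; leave alone
- green_cell: green cell, same shape, also in the rack; leave alone
- stand: fixed picture stand: base 390 (x) x 90 x 12 high with an aluminium rail to 32 high; at its -x end a grey lamp with a round pale lens, at its +x end a black camera with a blue-glass lens; both reach 155 high at most. Origin under the middle; x runs along the light path from lamp to camera
- light_path (a point): middle of the light path: halfway between the two lenses (85 from each), 120 above the table, above the red line on the rail; axes as the stand's (x along the light)
- lamp_lens (a point): centre of the lamp's lens (light disc 40 across), 120 above the table
- camera_lens (a point): centre of the camera's lens front (40 across), 120 above the table
- barrel_a: striped turned wooden kaleidoscope barrel, 58 wide, 130 high, standing; leave alone
- barrel_b: striped turned wooden barrel, 52 wide, 115 high, standing; leave alone
- water_bottle: blue water bottle with black lid, 74 wide, 215 high, standing; leave alone
- glasses_case: green glasses case 160 x 64 x 37; leave alone
- tape_roll: roll of brown parcel tape lying flat, 100 across, 48 high; leave alone
There are look-alikes about, which are no part of the job. What is shaped like the scanner but pink or purple is not meant.

How it is judged:
By the outcome, as a careful person would: the job done as asked, in the order asked, and still so for the second after the job is handed in, while the arm keeps its last pose, push and grip.
It also fails if it takes over 51 s, if anything falls off the work surface, if the arm or the gripper's body presses on something with over 40 N, if the wrist force passes 120 N, or if a joint passes its speed limit or range.

## Working session

There is one attempt and no reset: what is moved stays moved. The work goes in short steps, Python scripts to look and compute and a tool call to move; the robot and the scene stay as the last step left them, time stands still between calls to the robot, and variables do not carry over. Pictures are saved under pics/ and viewed, at most 10 in all, crops included, and the job is handed in when it is done.

Besides the shell and the picture viewer there is one more tool, called after "Call:" in YAML: its name, and indented under it one key for each argument. drive_tool: Moves the arm, as the interface text tells. Its arguments: {"type":"object","properties":{"steps":{"type":"array","items":{"type":"array","items":{"type":"number"}}},"grip":{"type":"number"},"squeeze":{"type":"number"}},"required":["steps"]}

```bash
mkdir -p pics; ls; python3 - <<'E'
from rig import env, eyes
import cv2, numpy as np
s=env.observe(); print(s)
for n in ("top","side","wrist"):
    im=eyes.capture(n); cv2.imwrite(f"pics/{n}0.png",im); print(n,eyes.camera_model(n))
E
```

```text
pics
{'time_s': 0.0, 'joint_positions': array([ 1.14930751e+00,  9.18740528e-02,  1.23184947e+00, -1.21471157e-05,
        1.81978621e+00, -5.66750322e-02]), 'joint_vel': array([-0.00200155, -0.0007897 ,  0.00062108,  0.00129306,  0.00270802,
        0.00144813]), 'effort': array([-8.57582636e-04, -4.46465135e+01, -4.06438744e+01,  6.97771437e-02,
        2.96769280e-02, -1.97936406e-04]), 'eef_pos': array([213.94074895, 560.25871293, 221.51833727]), 'ee_rot': array([[-9.34189112e-01,  3.56777389e-01, -7.73573566e-04],
       [ 3.56778214e-01,  9.34187470e-01, -1.75411759e-03],
       [ 9.68332379e-05, -1.91467175e-03, -9.99998162e-01]]), 'ft_force': array([-0.45740883,  0.05728015,  0.80826058]), 'moment': array([-0.03198698,  0.04965497,  0.01843792]), 'finger_force': 0.0, 'width': 1.000374619884836}
top {'fx': 490.21978032951466, 'fy': 490.21978032951466, 'cx': 260.5056393210366, 'cy': 188.03293922353015, 'eye': array([ 308.96300996,  -22.62922917, 1759.49587727]), 'rotation': array([[-0.02729571,  0.99161342, -0.12632408],
       [-0.99951129, -0.02899984, -0.01167042],
       [-0.01523592,  0.12594379,  0.99192037]])}
side {'fx': 361.75337232128174, 'fy': 361.75337232128174, 'cx': 257.4615089095623, 'cy': 196.30745725005187, 'eye': array([  -1.03365317, -633.23184236,  712.19237183]), 'rotation': array([[ 0.77036363,  0.39772772, -0.4983498 ],
       [-0.63746647,  0.46415683, -0.61497555],
       [-0.01328036,  0.79143609,  0.61110763]])}
wrist {'fx': 297.3186396354542, 'fy': 297.3186396354542, 'cx': 258.86873687182845, 'cy': 192.11144758652688, 'tool_from_camera': array([[-1.14126538e-03,  9.70684128e-01,  2.40356032e-01,
         6.56759718e+01],
       [ 9.99999043e-01,  1.29589463e-03, -4.85280358e-04,
        -2.01659654e-01],
       [-7.82530033e-04,  2.40355248e-01, -9.70684677e-01,
        -1.61886436e+02],
       [ 0.00000000e+00,  0.00000000e+00,  0.00000000e+00,
         1.00000000e+00]])}
```

```bash
python3 - <<'E'
import cv2
for n in ("top","side"):
    cv2.imwrite(f"pics/{n}0b.png",cv2.resize(cv2.imread(f"pics/{n}0.png"),(800,600),interpolation=cv2.INTER_CUBIC))
E
```

```text
(no output)
```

View pics/top0b.png

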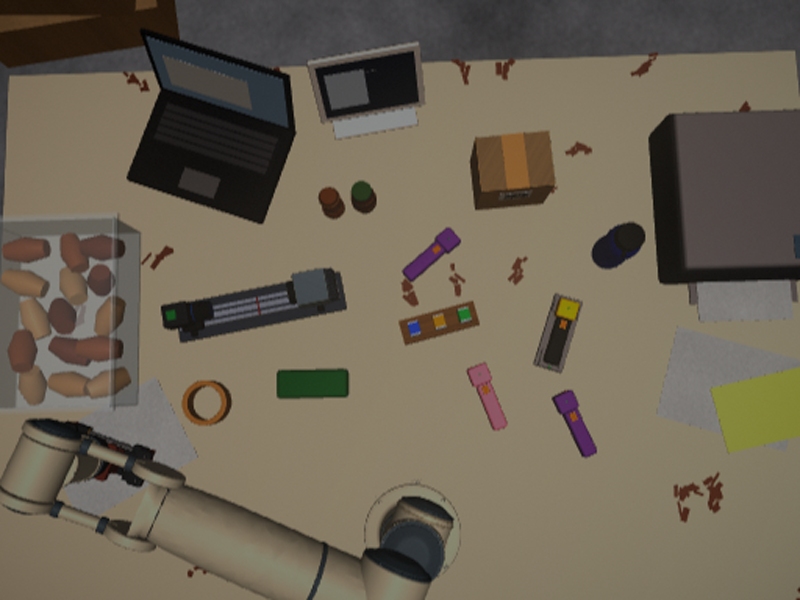

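View pics/side0b.png

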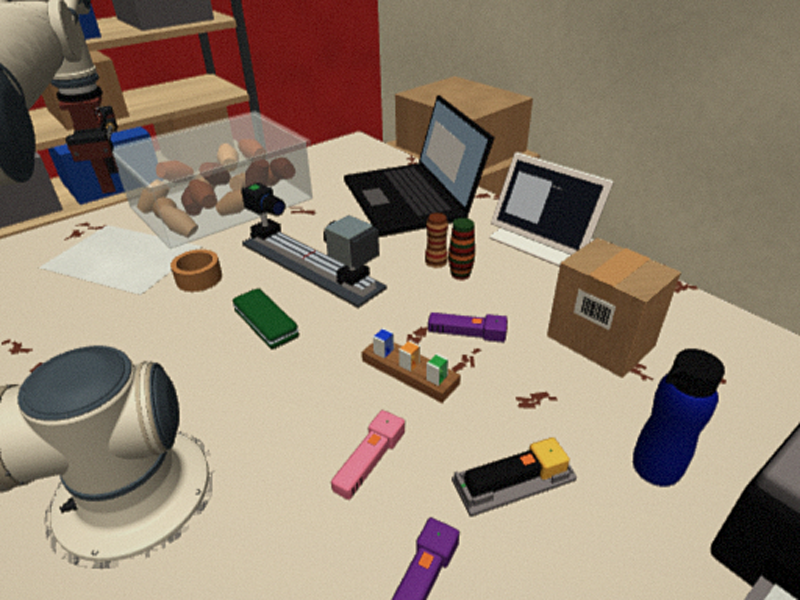

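Candidates: the scanner could be black/yellow top(558,332) in its cradle, or the look-alikes purple (432,255), pink (487,396) and purple (575,423) → black/yellow it is. Blue things: cell (414,328) in the rack, bottle (618,245) → the cell. The stand is at (255,305), camera at its left end, lamp at right; the carton at (512,170) has its label facing the robot (side view 595,310).

```bash
cat > h.py <<'E'
import cv2, numpy as np
from rig import env, eyes
def ray(name,px,pose=None):
    """pixels (N,2) -> eye, world directions (N,3)"""
    m=eyes.camera_model(name); p=np.atleast_2d(np.asarray(px,float))
    u=(p-[m["cx"],m["cy"]])/[m["fx"],m["fy"]]
    if name!="wrist":
        d=np.c_[u[:,0],-u[:,1],-np.ones(len(u))]
        return np.array(m["eye"]),d@np.array(m["rotation"]).T
    r=np.linalg.norm(u,axis=1)+1e-12
    d=np.c_[u[:,0]/r*np.sin(r),-u[:,1]/r*np.sin(r),-np.cos(r)]
    T=np.array(m["tool_from_camera"]); pos,R=pose
    return pos+R@T[:3,3], d@(R@T[:3,:3]).T
def plane(name,px,z,pose=None):
    e,d=ray(name,px,pose); return e+d*((z-e[2])/d[:,2])[:,None]
def proj(name,P,pose=None):
    m=eyes.camera_model(name); P=np.atleast_2d(np.asarray(P,float))
    if name!="wrist": c=(P-m["eye"])@np.array(m["rotation"]); u=np.c_[c[:,0],-c[:,1]]/-c[:,2:]
    else:
        T=np.array(m["tool_from_camera"]); pos,R=pose
        c=((P-pos)@R-T[:3,3])@T[:3,:3]; q=np.hypot(c[:,0],c[:,1])+1e-12
        u=np.c_[c[:,0],-c[:,1]]/q[:,None]*np.arctan2(q,-c[:,2])[:,None]
    return u*[m["fx"],m["fy"]]+[m["cx"],m["cy"]]
def meet(n1,p1,n2,p2,pose=None):
    e1,d1=ray(n1,p1,pose); e2,d2=ray(n2,p2,pose); d1=d1[0];d2=d2[0]
    t=np.linalg.lstsq(np.c_[d1,-d2],e2-e1,rcond=None)[0]
    a,b=e1+t[0]*d1,e2+t[1]*d2; return (a+b)/2,np.linalg.norm(a-b)
def snap(tag):
    s=env.observe(); pose=(np.array(s["eef_pos"]),np.array(s["ee_rot"])); im=eyes.capture("wrist")
    cv2.imwrite(f"pics/{tag}.png",im); np.savez(f"pics/{tag}.npz",p=pose[0],R=pose[1]); return im,pose
def load(tag):
    z=np.load(f"pics/{tag}.npz"); return cv2.imread(f"pics/{tag}.png"),(z["p"],z["R"])
def blobs(im,lo,hi,amin=15):
    m=cv2.inRange(cv2.cvtColor(im,cv2.COLOR_BGR2HSV),lo,hi)
    n,l,st,c=cv2.connectedComponentsWithStats(m)
    return [(c[i].round(1),st[i,4],cv2.minAreaRect(np.argwhere(l==i)[:,::-1].astype(np.float32))) for i in range(1,n) if st[i,4]>=amin]
E
python3 - <<'E'
from h import *
k=.64
for nm,p,z in [("yellow head",(569,308),46),("handle rear",(551,362),42),("scanner mid",(558,332),42),("blue",(414,328),60),("green",(464,314),60),
 ("rail L",(190,315),32),("rail R",(310,295),32),("red line",(259,305),32),("carton TL",(472,140),170),("carton TR",(549,132),170),("carton BL",(477,183),170),("carton BR",(553,180),170),("bottle",(625,238),215)]:
    print(nm,plane("top",np.array(p)*k,z).round(0)[0])
im=cv2.imread("pics/top0.png")
for nm,lo,hi in [("yel",(22,150,100),(32,255,255)),("blue",(105,150,120),(125,255,255)),("green",(55,130,110),(85,255,255))]:
    for c,a,r in blobs(im,lo,hi,8): print(nm,c,a)
print(plane("side",np.array((597,310))*k,110), meet("top",np.array((516,195))*k,"side",np.array((597,310))*k))
E
```

```text
yellow head [ 484. -365.   46.]
handle rear [ 365. -319.   42.]
scanner mid [ 432. -338.   42.]
blue [448. -16.  60.]
green [ 476. -128.   60.]
rail L [495. 493.  32.]
rail R [533. 219.  32.]
red line [513. 335.  32.]
carton TL [ 840. -152.  170.]
carton TR [ 852. -318.  170.]
carton BL [ 745. -159.  170.]
carton BR [ 746. -321.  170.]
bottle [ 608. -453.  215.]
yel [363.3 197.5] 135
yel [499.9 261.1] 936
blue [264.7 209.4] 34
green [297.  200.9] 36
[[ 738.21362628 -251.97774265  110.        ]] (array([ 732.87971489, -251.34095439,  111.97370807]), np.float64(6.351543390232332))
```

Call:
drive_tool:
  steps:
    - [-0.32,-0.15,0,0,0,0]
    - [-0.64,-0.3,0,0,0,0]
    - [-0.94,-0.44,0,0,0,0]
  grip: 1

```text
time_s: 0.45
eef_pos: [286.7, 484.9, 222.1]
ee_rot: [[-0.934, 0.356, -0.0], [0.356, 0.934, -0.001], [0.0, -0.001, -1.0]]
ft_force: [0.2, 0.7, 0.3]
width: 0.997
finger_force: 0.0
```

Call:
drive_tool:
  steps:
    - [-0.32,-0.15,0,0,0,0]
    - [-0.64,-0.3,0,0,0,0]
    - [-0.94,-0.44,0,0,0,0]

```text
time_s: 0.75
eef_pos: [359.1, 410.0, 222.3]
ee_rot: [[-0.934, 0.357, -0.0], [0.357, 0.934, -0.0], [0.0, -0.0, -1.0]]
ft_force: [0.1, 0.7, -0.8]
width: 1.001
finger_force: 0.0
```

Call:
drive_tool:
  steps:
    - [-0.32,-0.15,0,0,0,0]
    - [-0.64,-0.3,0,0,0,0]
    - [-0.94,-0.44,0,0,0,0]
    - [-0.94,-0.44,0,0,0,0]
    - [-0.94,-0.44,0,0,0,0]

```text
time_s: 1.25
eef_pos: [430.5, 336.3, 222.3]
ee_rot: [[-0.934, 0.358, -0.001], [0.358, 0.934, 0.0], [0.001, -0.0, -1.0]]
ft_force: [0.0, 0.3, -0.5]
width: 1.003
finger_force: 0.0
```

```bash
python3 - <<'E'
from h import *
im,p=snap("w_stand"); print(p[0].round(1),p[1].round(3).tolist(),env.observe()["time_s"],env.observe()["joint_vel"].round(3))
print(proj("wrist",[(513,335,32),(513,335,120),(448,-16,60)],p).round())
cv2.imwrite("pics/w_standb.png",cv2.resize(im,(800,600),interpolation=cv2.INTER_CUBIC))
E
```

```text
[430.5 336.3 222.3] [[-0.934, 0.358, -0.001], [0.358, 0.934, 0.0], [0.001, -0.0, -1.0]] 1.3 [ 0.024 -0.004 -0.001 -0.001 -0.001 -0.   ]
[[281. 235.]
 [287. 267.]
 [ 48. 274.]]
```

View pics/w_standb.png

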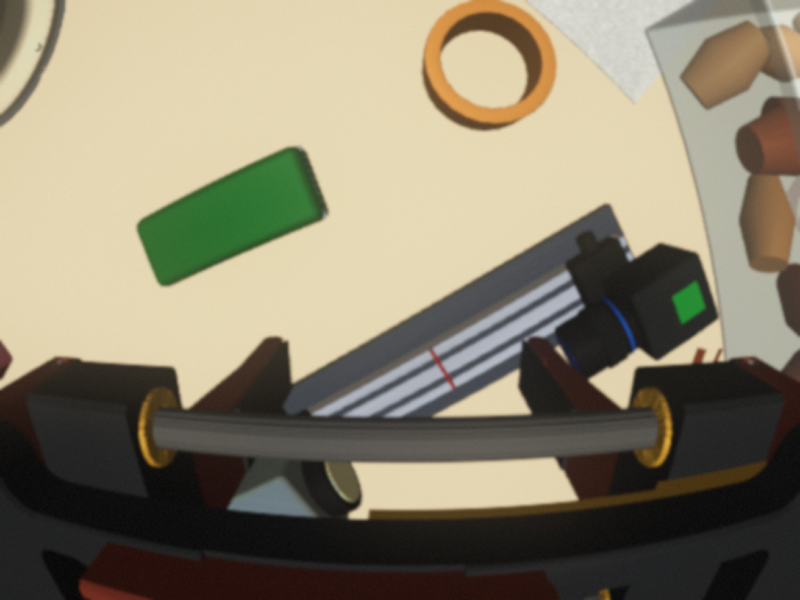

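The wrist view shows the stand: red line from (432,348) to (455,388) on the rail, camera at (640,300) right, lamp partly hidden at (290,485), green case left, tape roll top. The label and lens end are clear enough; I go on toward rack and scanner.

Call:
drive_tool:
  steps:
    - [-0.17,-0.25,0,0,0,0]
    - [-0.34,-0.5,0,0,0,0]
    - [-0.5,-0.76,0,0,0,0]

```text
time_s: 1.6
eef_pos: [449.3, 248.3, 222.5]
ee_rot: [[-0.935, 0.354, -0.0], [0.354, 0.935, 0.0], [0.0, 0.0, -1.0]]
ft_force: [0.6, 0.4, -0.2]
width: 1.001
finger_force: 0.0
```

Call:
drive_tool:
  steps:
    - [-0.17,-0.25,0,0,0,0]
    - [-0.34,-0.5,0,0,0,0]
    - [-0.5,-0.76,0,0,0,0]

```text
time_s: 1.9
eef_pos: [469.2, 159.2, 222.6]
ee_rot: [[-0.935, 0.354, 0.0], [0.354, 0.935, 0.0], [0.0, 0.0, -1.0]]
ft_force: [0.3, -0.1, -0.4]
width: 0.999
finger_force: 0.0
```

Call:
drive_tool:
  steps:
    - [-0.17,-0.25,0,0,0,0]
    - [-0.34,-0.5,0,0,0,0]
    - [-0.5,-0.76,0,0,0,0]

```text
time_s: 2.2
eef_pos: [489.0, 70.4, 222.7]
ee_rot: [[-0.935, 0.354, 0.0], [0.354, 0.935, 0.0], [0.0, 0.0, -1.0]]
ft_force: [0.3, -0.5, -0.2]
width: 1.002
finger_force: 0.0
```

Call:
drive_tool:
  steps:
    - [-0.17,-0.25,0,0,0,0]
    - [-0.34,-0.5,0,0,0,0]
    - [-0.5,-0.76,0,0,0,0]

```text
time_s: 2.5
eef_pos: [508.9, -18.3, 222.7]
ee_rot: [[-0.935, 0.355, 0.0], [0.355, 0.935, 0.0], [-0.0, 0.0, -1.0]]
ft_force: [0.5, -0.2, -0.4]
width: 1.001
finger_force: 0.0
```

Call:
drive_tool:
  steps:
    - [-0.17,-0.25,0,0,0,0]
    - [-0.34,-0.5,0,0,0,0]
    - [-0.5,-0.76,0,0,0,0]
    - [-0.5,-0.76,0,0,0,0]
    - [-0.5,-0.76,0,0,0,0]

```text
time_s: 3.0
eef_pos: [528.5, -106.5, 222.4]
ee_rot: [[-0.934, 0.356, -0.001], [0.356, 0.934, 0.001], [0.001, 0.001, -1.0]]
ft_force: [0.4, -0.2, 0.1]
width: 0.999
finger_force: 0.0
```

```bash
python3 - <<'E'
from h import *
im,p=snap("w_rack"); print(p[0].round(1),env.observe()["time_s"],env.observe()["joint_positions"].round(2))
print(proj("wrist",[(448,-16,60),(425,-342,42)],p).round())
cv2.imwrite("pics/w_rackb.png",cv2.resize(im,(800,600),interpolation=cv2.INTER_CUBIC))
im,p=load("w_stand")
for lo,hi in [((0,110,60),(8,255,255)),((170,110,60),(180,255,255))]:
    for c,a,r in blobs(im,lo,hi): print("red",c,a,np.array(r[0]).round(),np.array(r[1]).round(1),r[2])
# rail red line ends and base near edge by hand-read pixels
k=.64
a=plane("wrist",np.array([(432,348),(455,388)])*k,32,p); print("line",a.round(1),a.mean(0).round(1))
b=plane("wrist",np.array([(287,385),(607,205)])*k,12,p); d=b[1]-b[0]; print("base edge",b.round(1),np.degrees(np.arctan2(d[1],d[0])))
E
```

```text
[ 528.5 -106.5  222.4] 3.05 [-0.26 -0.07  1.4   0.    1.82 -1.47]
[[310.  83.]
 [ 69. 170.]]
red [446.7 228.4] 15 [447. 229.] [2.2 7.6] 18.43494987487793
red [478.3 230.1] 19 [479. 230.] [3.  9.8] 82.87498474121094
red [ 66.9 378.9] 314 [ 72. 382.] [46.6 11.5] 16.144338607788086
line [[495.4 335.   32. ]
 [535.9 340.7  32. ]] [515.7 337.8  32. ]
base edge [[490.2 200.6  12. ]
 [439.2 517.2  12. ]] 99.1574144893183
```

View pics/w_rackb.png

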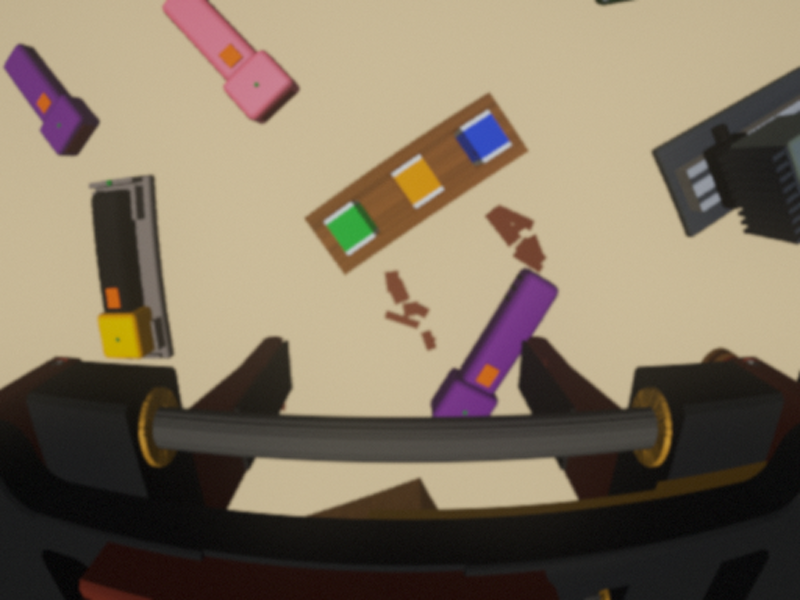

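The wrist view shows the rack with green (350,228), amber (417,181) and blue (486,137) cells, their white frosted sides facing across the rack; the black/yellow scanner in its cradle at (120,265), head at (124,333); pink and purple decoys apart.

```bash
python3 - <<'E'
from h import *
im,p=load("w_rack"); hsv=cv2.cvtColor(im,cv2.COLOR_BGR2HSV)
for q in [(120,330),(146,335),(485,130),(470,135),(463,137),(500,145)]: print(q,hsv[int(q[1]*.64),int(q[0]*.64)])
def face(lo,hi,z,box):
    m=cv2.inRange(hsv,lo,hi); mm=np.zeros_like(m); x0,y0,x1,y1=[int(v*.64) for v in box]; mm[y0:y1,x0:x1]=m[y0:y1,x0:x1]
    px=np.argwhere(mm)[:,::-1]; w=plane("wrist",px,z,p)[:,:2].astype(np.float32)
    r=cv2.minAreaRect(w); print(len(px),"mean",w.mean(0).round(1),"rect",np.round(r[0],1),np.round(r[1],1),round(r[2],1))
print("yellow");face((18,120,150),(34,255,255),46,(80,290,170,370))
print("orange");face((5,150,100),(17,255,255),42,(90,270,140,315))
print("black");face((0,0,0),(180,255,45),42,(85,180,140,310))
E
```

```text
(120, 330) [ 26 252 199]
(146, 335) [ 19 185  80]
(485, 130) [115 186 192]
(470, 135) [114 187 192]
(463, 137) [117 153 113]
(500, 145) [115 170 192]
yellow
687 mean [ 485.2 -360.4] rect [ 484.8 -360.8] [43.8 42.6] 70.2
orange
120 mean [ 452.3 -351.6] rect [ 452.4 -351.5] [16.  18.4] 69.4
black
913 mean [ 424.1 -321.8] rect [ 419. -327.] [39.7 98.5] 69.8
```

Call:
drive_tool:
  steps:
    - [-0.06,-0.28,0.08,0,0,0]
    - [-0.13,-0.56,0.16,0,0,0]
    - [-0.19,-0.85,0.24,0,0,0]

```text
time_s: 3.35
eef_pos: [516.2, -192.5, 198.8]
ee_rot: [[-0.935, 0.354, 0.001], [0.354, 0.935, 0.0], [-0.001, 0.0, -1.0]]
ft_force: [0.7, -0.2, -0.1]
width: 1.002
finger_force: 0.0
```

Call:
drive_tool:
  steps:
    - [-0.06,-0.28,0.08,0,0,0]
    - [-0.13,-0.56,0.16,0,0,0]
    - [-0.19,-0.85,0.24,0,0,0]

```text
time_s: 3.65
eef_pos: [503.8, -279.0, 174.7]
ee_rot: [[-0.935, 0.354, 0.001], [0.354, 0.935, 0.0], [-0.001, 0.001, -1.0]]
ft_force: [0.6, -0.5, -0.5]
width: 1.0
finger_force: 0.0
```

Call:
drive_tool:
  steps:
    - [-0.06,-0.28,0.08,0,0,0]
    - [-0.13,-0.56,0.16,0,0,0]
    - [-0.19,-0.85,0.24,0,0,0]
    - [-0.19,-0.85,0.24,0,0,0]
    - [-0.19,-0.85,0.24,0,0,0]

```text
time_s: 4.15
eef_pos: [491.2, -364.7, 150.5]
ee_rot: [[-0.934, 0.356, -0.0], [0.356, 0.934, 0.001], [0.0, 0.001, -1.0]]
ft_force: [0.2, 0.2, 0.4]
width: 1.001
finger_force: 0.0
```

```bash
python3 - <<'E'
from h import *
im,p=snap("w_scan"); print(p[0].round(1),p[1].round(4).tolist(),env.observe()["time_s"],env.observe()["joint_positions"].round(2))
hsv=cv2.cvtColor(im,cv2.COLOR_BGR2HSV)
def face(m,z):
    n,l,st,c=cv2.connectedComponentsWithStats(m); i=1+np.argmax(st[1:,4])
    w=plane("wrist",np.argwhere(l==i)[:,::-1],z,p)[:,:2].astype(np.float32); r=cv2.minAreaRect(w)
    print(st[i].tolist(),"mean",w.mean(0).round(1),"rect",np.round(r[0],1),np.round(r[1],1),round(r[2],1))
print(proj("wrist",[(485,-361,46),(434,-342,42)],p))
face(cv2.inRange(hsv,(18,120,140),(34,255,255)),46)
face(cv2.inRange(hsv,(4,150,100),(17,255,255)),42)
cv2.imwrite("pics/w_scanb.png",cv2.resize(im,(800,600),interpolation=cv2.INTER_CUBIC))
E
```

```text
[ 491.2 -364.7  150.5] [[-0.9345, 0.356, -0.0001], [0.356, 0.9345, 0.0011], [0.0005, 0.001, -1.0]] 4.2 [-0.69  0.12  1.33  0.    1.7  -1.9 ]
[[260.20397928 184.28377832]
 [259.70656968 124.51066458]]
[234, 163, 49, 45, 2109] mean [ 485.  -362.9] rect [ 485.2 -363.3] [44.3 41.6] 70.1
[424, 39, 88, 99, 1693] mean [ 459.8 -118.4] rect [463.  -91.1] [ 50.5 163.7] 13.8
```

View pics/w_scanb.png

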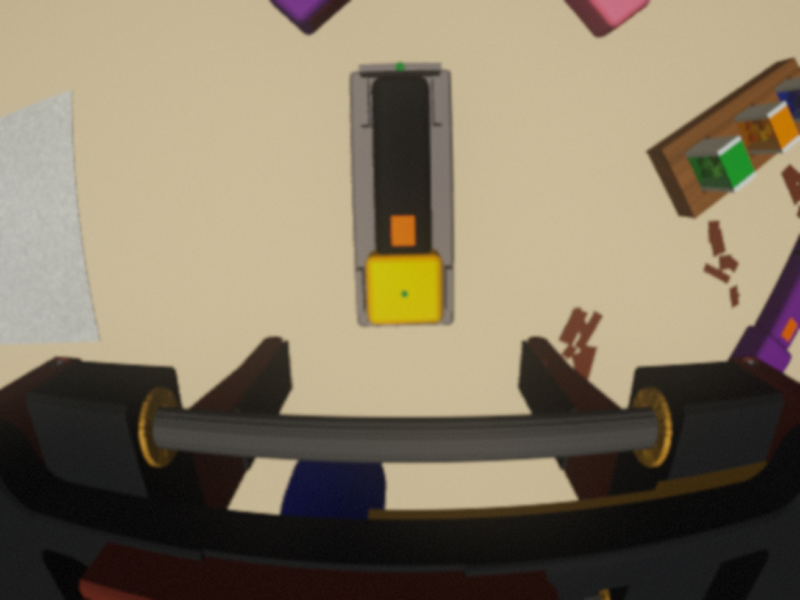

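The picture shows the scanner in its cradle, handle centreline at columns 401–404, yellow head centred at (404,290): nearly aligned with the tool x axis, off by about 1°.

Call:
drive_tool:
  steps:
    - [0.23,-0.01,0.2,0,0,-0.011]
    - [0.46,-0.02,0.4,0,0,-0.011]
    - [0.7,-0.02,0.65,0,0,-0.011]
    - [0.7,-0.02,0.65,0,0,-0.011]

```text
time_s: 4.6
eef_pos: [421.5, -338.8, 81.1]
ee_rot: [[-0.941, 0.339, -0.006], [0.339, 0.941, 0.006], [0.008, 0.004, -1.0]]
ft_force: [0.1, 0.0, -0.4]
width: 1.001
finger_force: 0.0
```

Call:
drive_tool:
  steps:
    - [0,0,0.25,0,0,0]
    - [0,0,0.5,0,0,0]
    - [0,0,0.66,0,0,0]
    - [0,0,0.66,0,0,0]
    - [0,0,0.66,0,0,0]

```text
time_s: 5.1
eef_pos: [425.5, -343.0, 20.8]
ee_rot: [[-0.94, 0.34, 0.001], [0.34, 0.94, -0.001], [-0.001, -0.0, -1.0]]
ft_force: [-0.8, -0.1, 0.2]
width: 0.999
finger_force: 0.0
```

```bash
python3 - <<'E'
from h import *
s=env.observe(); p=s["eef_pos"];R=s["ee_rot"]; print(p.round(1), ((np.array([425.5,-341.7,19])-p)@R).round(1), R.round(4).tolist())
im,q=snap("w_pre"); cv2.imwrite("pics/w_preb.png",cv2.resize(im,(800,600),interpolation=cv2.INTER_CUBIC))
hsv=cv2.cvtColor(im,cv2.COLOR_BGR2HSV); m=cv2.inRange(hsv,(18,120,120),(34,255,255))
n,l,st,c=cv2.connectedComponentsWithStats(m); i=1+np.argmax(st[1:,4])
w=plane("wrist",np.argwhere(l==i)[:,::-1],46,q)[:,:2].astype(np.float32); r=cv2.minAreaRect(w);print(st[i],r)
E
```

```text
[ 425.5 -343.    20.8] [0.5 1.3 1.8] [[-0.9405, 0.3398, 0.001], [0.3398, 0.9405, -0.0007], [-0.0012, -0.0003, -1.0]]
[ 224  313   76   20 1040] ((468.15283203125, -357.34796142578125), (43.86945724487305, 14.555623054504395), 72.33184051513672)
```

Call:
drive_tool:
  steps:
    - [0,0.01,0.02,0,0,0]
    - [0,0.01,0.02,0,0,0]
    - [0,0.01,0.02,0,0,0]
    - [0,0.01,0.02,0,0,0]
    - [0,0.01,0.02,0,0,0]
  grip: 0.2
  squeeze: 25

```text
time_s: 5.65
eef_pos: [424.9, -342.2, 17.8]
ee_rot: [[-0.94, 0.341, 0.0], [0.341, 0.94, -0.0], [-0.0, -0.0, -1.0]]
ft_force: [0.2, 0.0, 0.7]
width: 0.584
finger_force: 0.0
```

Call:
drive_tool:
  steps:
    - [0,0,0,0,0,0]
    - [0,0,0,0,0,0]
    - [0,0,0,0,0,0]
    - [0,0,0,0,0,0]

```text
time_s: 6.05
eef_pos: [424.9, -342.1, 17.6]
ee_rot: [[-0.94, 0.341, -0.0], [0.341, 0.94, 0.0], [0.0, 0.0, -1.0]]
ft_force: [0.1, -0.1, -0.1]
width: 0.385
finger_force: 25.0
```

```bash
python3 - <<'E'
from h import *
s=env.observe(); print(s["eef_pos"].round(1),s["ee_rot"].round(4).tolist(),s["width"]*88,s["finger_force"],s["ft_force"].round(1),s["moment"].round(2))
# carton front: label and top-front edge from side/top
im=cv2.imread("pics/side0.png")[150:260,330:450]; cv2.imwrite("pics/cart.png",cv2.resize(im,None,fx=5,fy=5,interpolation=cv2.INTER_CUBIC))
E
```

```text
[ 424.9 -342.1   17.6] [[-0.9402, 0.3406, -0.0], [0.3406, 0.9402, 0.0001], [0.0, 0.0001, -1.0]] 33.84622187582814 24.982628524303436 [ 0.1 -0.1 -0.1] [ 0.05  0.   -0.06]
```

View pics/cart.png

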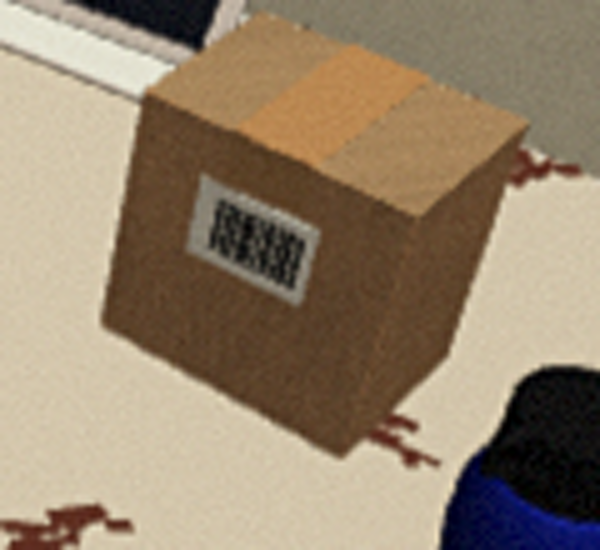

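The crop shows the carton front: top edge (147,92)–(418,217), bottom edge (103,325)–(343,458), label corners (204,175),(321,233),(300,305),(187,250).

```bash
python3 - <<'E'
from h import *
f=lambda *q:(np.array(q)+.5)/5-.5+[330,150]
tl=plane("side",f((147,92),(418,217)),170); bl=plane("side",f((103,325),(343,458)),0); lt=plane("side",f((204,175),(321,233)),135); lb=plane("side",f((187,250),(300,305)),85)
for n,a in (("top",tl),("bot",bl),("labtop",lt),("labbot",lb)):
    d=a[0]-a[1]; print(n,a.round(1).tolist(),"mid",a.mean(0).round(1),"len",np.linalg.norm(d).round(1),"yaw",np.degrees(np.arctan2(d[1],d[0]))-90)
top=cv2.imread("pics/top0.png")[70:145,290:365]; cv2.imwrite("pics/cart_top.png",cv2.resize(top,None,fx=8,fy=8,interpolation=cv2.INTER_CUBIC))
E
```

```text
top [[730.2, -170.0, 170.0], [740.4, -326.6, 170.0]] mid [ 735.3 -248.3  170. ] len 156.9 yaw 3.733114715421465
bot [[734.2, -167.4, 0.0], [745.3, -324.9, 0.0]] mid [ 739.7 -246.1    0. ] len 157.8 yaw 4.010894219102795
labtop [[734.8, -211.3, 135.0], [738.2, -281.9, 135.0]] mid [ 736.5 -246.6  135. ] len 70.6 yaw 2.7583728924541617
labbot [[732.6, -212.2, 85.0], [739.3, -280.7, 85.0]] mid [ 736.  -246.5   85. ] len 68.8 yaw 5.58727950979943
```

View pics/cart_top.png

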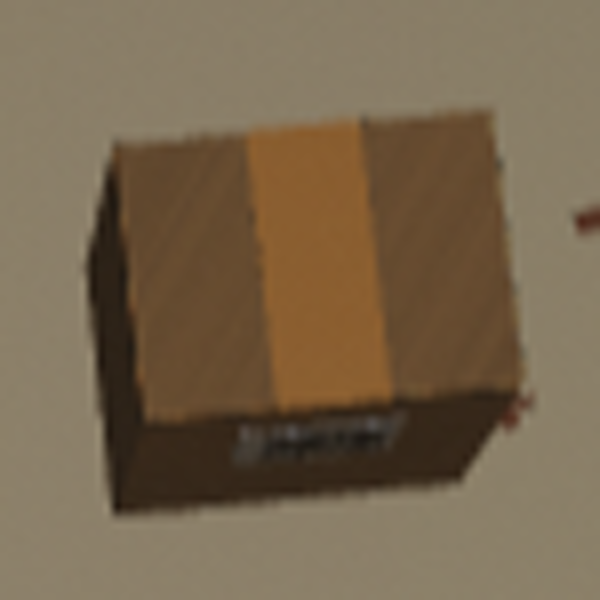

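The top crop shows the carton's lid corners at (118,145), (492,110), (522,385), (148,420), front edge lowest.

```bash
python3 - <<'E'
from h import *
f=lambda *q:(np.array(q)+.5)/8-.5+[290,70]
a=plane("top",f((118,145),(492,110),(522,385),(148,420)),170)[:,:2]; print(a.round(1).tolist())
fr=a[3]-a[2]; dp=a[0]-a[3]; dq=a[1]-a[2]
print("front mid",(a[2]+a[3])/2,np.linalg.norm(fr),"yaw",np.degrees(np.arctan2(fr[1],fr[0]))-90,"depth",np.linalg.norm(dp),np.degrees(np.arctan2(dp[1],dp[0])),np.degrees(np.arctan2(dq[1],dq[0])))
b=plane("top",f((115,513),(462,485)),0)[:,:2]; d=b[0]-b[1]; print("bottom",b,b.mean(0),np.linalg.norm(d),np.degrees(np.arctan2(d[1],d[0]))-90)
y=np.radians(4); n=np.array([np.cos(y),np.sin(y),0]); lab=np.array([737,-247.5,110])
s=env.observe(); R=s["ee_rot"]; p=s["eef_pos"]
grip=lab-n*(90+85)+[0,0,9]; tcp=grip+[0,0,-19]; print("tcp goal",tcp.round(1),"tool shift",((tcp-p)@R).round(1),"turn world deg",4+19.9)
E
```

```text
[[846.0, -159.9], [856.0, -316.9], [737.5, -323.3], [727.5, -167.8]]
front mid [ 732.52422622 -245.566896  ] 155.8057260886577 yaw 3.6887995568615537 depth 118.71136077348152 3.804927981269287 3.1094666064936707
bottom [[ 729.08854121 -166.53890573]
 [ 737.27303169 -325.66517066]] [ 733.18078645 -246.10203819] 159.33660620158892 2.9443530318748685
tcp goal [ 562.4 -259.7  100. ] tool shift [-101.3  124.3  -82.4] turn world deg 23.9
```

Call:
drive_tool:
  steps:
    - [0,0,-0.1,0,0,0]
    - [0,0,-0.25,0,0,0]
    - [0,0,-0.45,0,0,0]
    - [0,0,-0.65,0,0,0]
    - [0,0,-0.81,0,0,0]

```text
time_s: 6.55
eef_pos: [425.4, -342.5, 101.5]
ee_rot: [[-0.94, 0.341, 0.002], [0.341, 0.94, -0.002], [-0.002, -0.001, -1.0]]
ft_force: [-0.7, -0.3, -0.7]
width: 0.385
finger_force: 25.0
```

Call:
drive_tool:
  steps:
    - [-0.1,0.13,0,0,0,0]
    - [-0.25,0.32,0,0,0,0]
    - [-0.4,0.51,0,0,0,0]
    - [-0.49,0.63,0,0,0,0]

```text
time_s: 6.95
eef_pos: [494.0, -297.8, 97.9]
ee_rot: [[-0.941, 0.339, -0.0], [0.339, 0.941, 0.001], [0.001, 0.001, -1.0]]
ft_force: [-1.0, -0.5, -1.7]
width: 0.386
finger_force: 25.0
```

Call:
drive_tool:
  steps:
    - [-0.12,0.15,0,0,0,-0.06]
    - [-0.26,0.33,0,0,0,-0.13]
    - [-0.38,0.48,0,0,0,-0.19]
    - [-0.46,0.58,0,0,0,-0.24]
    - [-0.49,0.62,0,0,0,-0.261]

```text
time_s: 7.45
eef_pos: [560.6, -256.5, 97.8]
ee_rot: [[-0.998, -0.066, -0.001], [-0.066, 0.998, 0.001], [0.001, 0.001, -1.0]]
ft_force: [0.2, -0.7, -1.5]
width: 0.385
finger_force: 25.0
```

Call:
drive_tool:
  steps:
    - [0,0,0,0,0,0]
    - [0,0,0,0,0,0]
    - [0,0,0,0,0,0]

```text
time_s: 7.75
eef_pos: [559.2, -258.3, 98.6]
ee_rot: [[-0.998, -0.061, -0.0], [-0.061, 0.998, -0.0], [0.0, -0.0, -1.0]]
ft_force: [-0.7, -0.5, -0.7]
width: 0.386
finger_force: 25.0
```

```bash
python3 - <<'E'
from h import *
s=env.observe(); R=s["ee_rot"]; p=s["eef_pos"]; print(s["time_s"],p.round(1),R.round(4).tolist(),((np.array([560.3,-258,98.6])-p)@R).round(1),"yaw",np.degrees(np.arctan2(R[1,0],R[0,0])),s["width"]*88)
a=eyes.capture("side"); t=eyes.capture("top"); cv2.imwrite("pics/side1.png",a); cv2.imwrite("pics/top1.png",t)
A=cv2.resize(a[140:270,270:440],(800,612))[:600]; cv2.imwrite("pics/side1b.png",A)
for nm,im in (("side",a),("top",t)):
    print(nm,[(c,n) for c,n,r in blobs(im,(20,150,80),(34,255,255),12)])
print(proj("side",[(735,-247,110),(645,-252.6,110),(624,-254,127)]),proj("top",[(735,-247,110),(645,-252.6,110),(624,-254,127)]))
E
```

```text
7.75 [ 559.2 -258.3   98.6] [[-0.9982, -0.0607, -0.0002], [-0.0607, 0.9982, -0.0001], [0.0002, -0.0001, -1.0]] [-1.2  0.3  0. ] yaw -176.51831060158074 33.92859686056146
side []
top [(array([280.6, 205. ]), np.int32(30)), (array([501.9, 259.8]), np.int32(749)), (array([487.9, 276.9]), np.int32(34))]
[[379.79129353 198.01279158]
 [360.43920292 213.13322302]
 [356.69888252 211.75315166]] [[329.58151603 123.76137685]
 [332.40860757 149.38006664]
 [333.76358787 154.44153805]]
```

View pics/side1b.png

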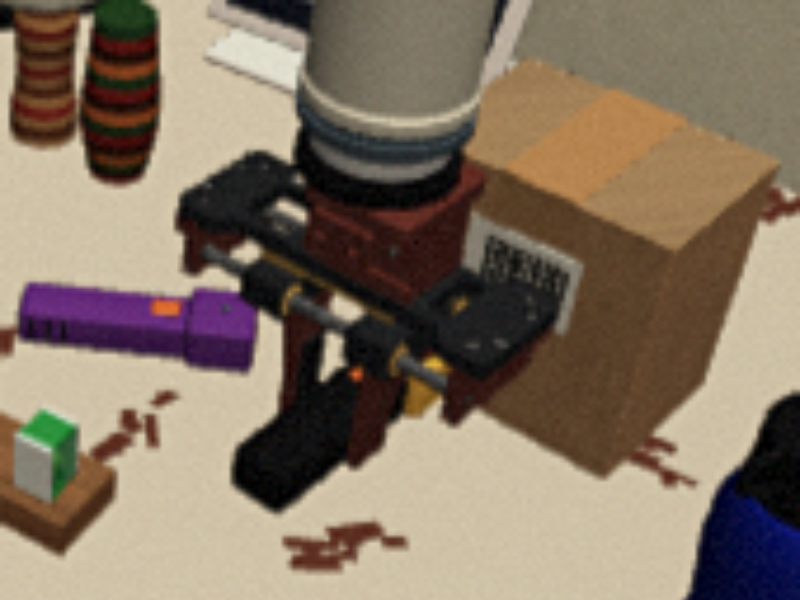

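The side view shows the scanner level in the gripper, head toward the label, which is at crop (525,270). Hold still, then return above the cradle.

Call:
drive_tool:
  steps:
    - [-0.01,0,0,0,0,0]
    - [-0.01,0,0,0,0,0]
    - [-0.01,0,0,0,0,0]
    - [-0.01,0,0,0,0,0]
    - [-0.01,0,0,0,0,0]

```text
time_s: 8.35
eef_pos: [560.6, -257.9, 98.6]
ee_rot: [[-0.998, -0.062, -0.0], [-0.062, 0.998, 0.0], [0.0, 0.0, -1.0]]
ft_force: [-0.1, -0.1, -1.1]
width: 0.385
finger_force: 25.0
```

Call:
drive_tool:
  steps:
    - [0,0,0,0,0,0]
    - [0,0,0,0,0,0]
    - [0,0,0,0,0,0]
    - [0,0,0,0,0,0]
    - [0,0,0,0,0,0]

```text
time_s: 8.85
eef_pos: [560.6, -257.9, 98.6]
ee_rot: [[-0.998, -0.062, 0.0], [-0.062, 0.998, -0.0], [-0.0, -0.0, -1.0]]
ft_force: [0.0, -0.2, -1.7]
width: 0.386
finger_force: 25.0
```

Call:
drive_tool:
  steps:
    - [0,0,0,0,0,0]
    - [0,0,0,0,0,0]
    - [0,0,0,0,0,0]
    - [0,0,0,0,0,0]
    - [0,0,0,0,0,0]

```text
time_s: 9.35
eef_pos: [560.6, -257.9, 98.6]
ee_rot: [[-0.998, -0.062, -0.0], [-0.062, 0.998, -0.0], [0.0, -0.0, -1.0]]
ft_force: [-0.5, 0.8, -0.1]
width: 0.385
finger_force: 25.0
```

Call:
drive_tool:
  steps:
    - [0.1,-0.05,0,0,0,0.04]
    - [0.25,-0.14,0,0,0,0.1]
    - [0.42,-0.23,0,0,0,0.16]
    - [0.58,-0.31,0,0,0,0.22]
    - [0.7,-0.38,0,0,0,0.261]

```text
time_s: 9.85
eef_pos: [492.3, -300.6, 98.7]
ee_rot: [[-0.939, 0.344, -0.0], [0.344, 0.939, -0.0], [0.0, -0.0, -1.0]]
ft_force: [0.3, -0.2, -1.4]
width: 0.387
finger_force: 25.0
```

Call:
drive_tool:
  steps:
    - [0.13,-0.16,0,0,0,0]
    - [0.27,-0.34,0,0,0,0]
    - [0.4,-0.51,0,0,0,0]
    - [0.49,-0.62,0,0,0,0]
    - [0.49,-0.62,0,0,0,0]

```text
time_s: 10.35
eef_pos: [424.9, -342.6, 98.8]
ee_rot: [[-0.94, 0.343, -0.0], [0.343, 0.94, -0.0], [-0.0, -0.0, -1.0]]
ft_force: [-0.3, -0.5, -0.8]
width: 0.383
finger_force: 25.0
```

Call:
drive_tool:
  steps:
    - [0,0,0,0,0,0]
    - [0,0,0,0,0,0]

```text
time_s: 10.55
eef_pos: [426.6, -341.3, 98.7]
ee_rot: [[-0.94, 0.34, 0.0], [0.34, 0.94, 0.0], [-0.0, 0.0, -1.0]]
ft_force: [-0.5, -0.5, -0.8]
width: 0.386
finger_force: 25.0
```

```bash
python3 - <<'E'
from h import *
s=env.observe(); R=s["ee_rot"]; p=s["eef_pos"]; print(s["time_s"],p.round(1),R.round(4).tolist(),((np.array([424.9,-342.1,17.6])-p)@R).round(1),"yaw",np.degrees(np.arctan2(-R[1,0],-R[0,0])))
E
```

```text
10.55 [ 426.6 -341.3   98.7] [[-0.9405, 0.3399, 0.0004], [0.3399, 0.9405, 0.0002], [-0.0003, 0.0003, -1.0]] [ 1.4 -1.4 81.1] yaw -19.868924841181094
```

Call:
drive_tool:
  steps:
    - [0.014,-0.014,0.2,0,0,0]
    - [0.014,-0.014,0.4,0,0,0]
    - [0.014,-0.014,0.55,0,0,0]
    - [0.014,-0.014,0.62,0,0,0]
    - [0.014,-0.014,0.62,0,0,0]

```text
time_s: 11.05
eef_pos: [423.9, -341.9, 35.4]
ee_rot: [[-0.94, 0.34, -0.002], [0.34, 0.94, 0.002], [0.002, 0.001, -1.0]]
ft_force: [0.4, 0.4, -1.2]
width: 0.387
finger_force: 25.0
```

Call:
drive_tool:
  steps:
    - [0,0,0,0,0,0]
    - [0,0,0,0,0,0]
    - [0,0,0,0,0,0]

```text
time_s: 11.35
eef_pos: [424.6, -343.0, 37.7]
ee_rot: [[-0.94, 0.341, 0.001], [0.341, 0.94, -0.001], [-0.002, -0.001, -1.0]]
ft_force: [0.6, -0.3, -1.1]
width: 0.386
finger_force: 25.0
```

```bash
python3 - <<'E'
from h import *
s=env.observe(); R=s["ee_rot"]; p=s["eef_pos"]; print(s["time_s"],((np.array([424.9,-342.1,17.6])-p)@R).round(1),"yaw",np.degrees(np.arctan2(-R[1,0],-R[0,0])),s["ft_force"].round(1))
E
```

```text
11.35 [ 0.1  1.  20.1] yaw -19.913719369749167 [ 0.6 -0.3 -1.1]
```

Call:
drive_tool:
  steps:
    - [0,0.008,0.06,0,0,0]
    - [0,0.008,0.12,0,0,0]
    - [0,0.008,0.16,0,0,0]
    - [0,0.008,0.19,0,0,0]
    - [0,0.008,0.19,0,0,0]

```text
time_s: 11.85
eef_pos: [424.3, -341.8, 17.6]
ee_rot: [[-0.94, 0.341, -0.0], [0.341, 0.94, 0.0], [0.0, 0.0, -1.0]]
ft_force: [-0.1, 1.0, 0.3]
width: 0.386
finger_force: 25.0
```

Call:
drive_tool:
  steps:
    - [0,0,0,0,0,0]
    - [0,0,0,0,0,0]
    - [0,0,0,0,0,0]

```text
time_s: 12.15
eef_pos: [424.4, -341.8, 17.6]
ee_rot: [[-0.94, 0.341, -0.0], [0.341, 0.94, 0.0], [0.0, 0.0, -1.0]]
ft_force: [-0.1, -0.4, -0.1]
width: 0.383
finger_force: 25.0
```

```bash
python3 - <<'E'
from h import *
s=env.observe(); R=s["ee_rot"]; p=s["eef_pos"]; print(s["time_s"],((np.array([424.9,-342.1,17.6])-p)@R).round(1),"yaw",np.degrees(np.arctan2(-R[1,0],-R[0,0])),s["ft_force"].round(1))
E
```

```text
12.15 [-0.6 -0.1 -0. ] yaw -19.91008463388389 [-0.1 -0.4 -0.1]
```

Call:
drive_tool:
  steps:
    - [0,0,0,0,0,0]
    - [0,0,0,0,0,0]
    - [0,0,0,0,0,0]
    - [0,0,0,0,0,0]
    - [0,0,0,0,0,0]
  grip: 1

```text
time_s: 12.65
eef_pos: [424.5, -341.9, 17.7]
ee_rot: [[-0.94, 0.341, 0.0], [0.341, 0.94, -0.0], [-0.0, -0.0, -1.0]]
ft_force: [-0.7, 0.4, 0.6]
width: 0.804
finger_force: 0.0
```

Call:
drive_tool:
  steps:
    - [0,0,-0.2,0,0,0]
    - [0,0,-0.4,0,0,0]
    - [0,0,-0.65,0,0,0]
    - [0,0,-0.65,0,0,0]

```text
time_s: 13.05
eef_pos: [426.0, -343.3, 86.8]
ee_rot: [[-0.94, 0.34, 0.005], [0.34, 0.94, -0.005], [-0.006, -0.003, -1.0]]
ft_force: [0.1, -0.2, -0.6]
width: 1.002
finger_force: 0.0
```

Call:
drive_tool:
  steps:
    - [-0.2,0,-0.2,0,0,0]
    - [-0.4,0,-0.4,0,0,0]
    - [-0.7,0,-0.65,0,0,0]
    - [-0.7,0,-0.65,0,0,0]
    - [-0.7,0,-0.65,0,0,0]

```text
time_s: 13.55
eef_pos: [490.2, -365.6, 146.4]
ee_rot: [[-0.94, 0.34, -0.001], [0.34, 0.94, 0.001], [0.001, 0.0, -1.0]]
ft_force: [-0.6, -0.3, -0.4]
width: 0.999
finger_force: 0.0
```

```bash
python3 - <<'E'
from h import *
im,p=snap("w_scan2"); print(env.observe()["time_s"],p[0].round(1))
hsv=cv2.cvtColor(im,cv2.COLOR_BGR2HSV); m=cv2.inRange(hsv,(18,120,140),(34,255,255))
n,l,st,c=cv2.connectedComponentsWithStats(m); i=1+np.argmax(st[1:,4])
w=plane("wrist",np.argwhere(l==i)[:,::-1],46,p)[:,:2].astype(np.float32); print(cv2.minAreaRect(w), "before 485.2,-363.3, 70.1")
# blue / rack: estimates from the w_rack picture
im,p=load("w_rack"); hsv=cv2.cvtColor(im,cv2.COLOR_BGR2HSV)
C=[]
for nm,lo,hi in [("g",(45,120,110),(85,255,255)),("a",(14,150,140),(24,255,255)),("b",(108,150,140),(122,255,255))]:
    m=cv2.inRange(hsv,lo,hi); n,l,st,c=cv2.connectedComponentsWithStats(m[:200,180:350]); i=1+np.argmax(st[1:,4])
    px=np.argwhere(l==i)[:,::-1]+[180,0]; w=plane("wrist",px,60,p)[:,:2].astype(np.float32); r=cv2.minAreaRect(w); C.append(r[0]); print(nm,len(px),w.mean(0).round(1),np.round(r[0],1),np.round(r[1],1),round(r[2],1))
C=np.array(C); d=C[2]-C[0]; print("rack dir",np.degrees(np.arctan2(d[1],d[0])),np.linalg.norm(d))
k=.64; b=plane("wrist",np.array([(490,94),(527,150),(345,273),(306,218)])*k,24,p)[:,:2]; print("rack corners",b.round(1).tolist(),b.mean(0)); e=(b[0]+b[1]-b[2]-b[3])/2; print(np.degrees(np.arctan2(e[1],e[0])),np.linalg.norm(e))
E
```

```text
13.6 [ 490.2 -365.6  146.4]
((484.2911071777344, -363.5125732421875), (44.50568771362305, 40.93037033081055), 70.03581237792969) before 485.2,-363.3, 70.1
g 449 [ 479.4 -129.1] [ 479.4 -129.2] [22.1 24.8] 13.5
a 502 [465.6 -73.1] [465.6 -73. ] [22.3 27.1] 13.9
b 407 [452.3 -17.7] [452.3 -17.8] [21.5 23.5] 13.6
rack dir 103.64495004014425 114.6784128634638
rack corners [[420.4, 5.9], [471.6, 18.1], [512.7, -150.8], [460.7, -163.2]] [466.34095947 -72.50934057]
103.55703787888326 173.84014709993212
```

Call:
drive_tool:
  steps:
    - [0.14,0.3,-0.03,0,0,0]
    - [0.28,0.6,-0.06,0,0,0]
    - [0.42,0.91,-0.08,0,0,0]

```text
time_s: 13.9
eef_pos: [479.9, -264.5, 153.6]
ee_rot: [[-0.94, 0.342, -0.003], [0.342, 0.94, 0.002], [0.003, 0.001, -1.0]]
ft_force: [0.4, 0.6, 0.2]
width: 1.001
finger_force: 0.0
```

Call:
drive_tool:
  steps:
    - [0.14,0.3,-0.03,0,0,0]
    - [0.28,0.6,-0.06,0,0,0]
    - [0.42,0.91,-0.08,0,0,0]

```text
time_s: 14.2
eef_pos: [471.4, -164.6, 161.9]
ee_rot: [[-0.94, 0.341, -0.002], [0.341, 0.94, 0.001], [0.002, 0.0, -1.0]]
ft_force: [-0.1, 0.7, 0.3]
width: 1.0
finger_force: 0.0
```

Call:
drive_tool:
  steps:
    - [0.14,0.3,-0.03,0,0,0]
    - [0.28,0.6,-0.06,0,0,0]
    - [0.42,0.91,-0.08,0,0,0]

```text
time_s: 14.5
eef_pos: [463.0, -65.0, 169.9]
ee_rot: [[-0.94, 0.341, -0.002], [0.341, 0.94, 0.0], [0.002, -0.0, -1.0]]
ft_force: [1.7, -0.3, 0.3]
width: 1.001
finger_force: 0.0
```

Call:
drive_tool:
  steps:
    - [0,0,0,0,0,0.08]
    - [0,0,0,0,0,0.16]
    - [0,0,0,0,0,0.24]
    - [0,0,0,0,0,0.314]

```text
time_s: 14.9
eef_pos: [463.2, -66.0, 169.7]
ee_rot: [[-0.663, 0.749, -0.003], [0.749, 0.663, 0.0], [0.002, -0.002, -1.0]]
ft_force: [-1.2, -0.0, 0.4]
width: 1.0
finger_force: 0.0
```

Call:
drive_tool:
  steps:
    - [0,0,0,0,0,0.08]
    - [0,0,0,0,0,0.16]
    - [0,0,0,0,0,0.24]
    - [0,0,0,0,0,0.313]
    - [0,0,0,0,0,0.313]

```text
time_s: 15.4
eef_pos: [463.4, -66.1, 169.8]
ee_rot: [[-0.235, 0.972, -0.002], [0.972, 0.235, 0.0], [0.001, -0.002, -1.0]]
ft_force: [0.1, 0.8, -0.3]
width: 0.995
finger_force: 0.0
```

Call:
drive_tool:
  steps:
    - [0,0,0,0,0,0]
    - [0,0,0,0,0,0]

```text
time_s: 15.6
eef_pos: [464.2, -66.2, 171.0]
ee_rot: [[-0.238, 0.971, -0.001], [0.971, 0.238, 0.0], [0.0, -0.001, -1.0]]
ft_force: [-0.2, 0.1, -1.0]
width: 1.001
finger_force: 0.0
```

```bash
python3 - <<'E'
from h import *
im,p=snap("w_blue"); R=p[1]; print(env.observe()["time_s"],p[0].round(1),R.round(4).tolist(),"ty",np.degrees(np.arctan2(R[1,1],R[0,1])),env.observe()["joint_positions"].round(2))
hsv=cv2.cvtColor(im,cv2.COLOR_BGR2HSV)
m=cv2.inRange(hsv,(105,130,140),(125,255,255)); n,l,st,c=cv2.connectedComponentsWithStats(m)
for i in np.argsort(-st[1:,4])[:2]+1:
    w=plane("wrist",np.argwhere(l==i)[:,::-1],60,p)[:,:2].astype(np.float32); print(st[i],w.mean(0),cv2.minAreaRect(w))
u=proj("wrist",[(452.3,-17.7,60)],p)[0]; print(u); x,y=u.astype(int)
y0,x0=max(0,y-75),max(0,x-100); cv2.imwrite("pics/w_blueb.png",cv2.resize(im[y0:y0+150,x0:x0+200],(800,600),interpolation=cv2.INTER_CUBIC)); print(x0,y0)
E
```

```text
15.65 [464.2 -66.2 171. ] [[-0.2381, 0.9712, -0.0008], [0.9712, 0.2381, 0.0001], [0.0003, -0.0008, -1.0]] ty 13.773024452105858 [-0.21 -0.27  1.66 -0.    1.75 -0.45]
[247 123  25  26 610] [452.03458  -16.790812] ((451.6717529296875, -16.527128219604492), (21.947282791137695, 23.042871475219727), 13.97854232788086)
[259.36449315 136.94627436]
159 61
```

View pics/w_blueb.png

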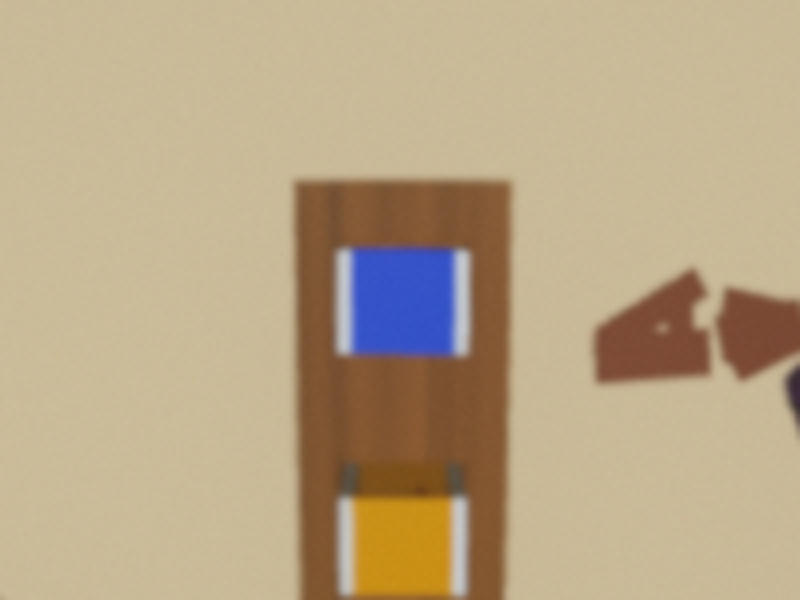

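The crop shows the blue cell at (403,301) with white frosted strips left and right (columns 336–352 and 455–471): the tool's y crosses the frosted sides squarely.

Call:
drive_tool:
  steps:
    - [0.15,0,0.25,0,0,0]
    - [0.3,0,0.5,0,0,0]
    - [0.45,0,0.7,0,0,0]
    - [0.51,0,0.8,0,0,0]
    - [0.51,0,0.8,0,0,0]
  grip: 0.7

```text
time_s: 16.15
eef_pos: [451.8, -16.0, 90.2]
ee_rot: [[-0.238, 0.971, -0.003], [0.971, 0.238, 0.0], [0.001, -0.003, -1.0]]
ft_force: [-0.0, 0.0, -0.1]
width: 0.697
finger_force: 0.0
```

Call:
drive_tool:
  steps:
    - [0,0,0,0,0,0]
    - [0,0,0,0,0,0]
    - [0,0,0,0,0,0]
    - [0,0,0,0,0,0]

```text
time_s: 16.55
eef_pos: [453.1, -16.9, 92.4]
ee_rot: [[-0.236, 0.972, 0.001], [0.972, 0.236, -0.0], [-0.0, 0.001, -1.0]]
ft_force: [-0.2, -0.5, 0.0]
width: 0.7
finger_force: 0.0
```

```bash
python3 - <<'E'
from h import *
s=env.observe(); R=s["ee_rot"]; p=s["eef_pos"]; print(s["time_s"],p.round(1),((np.array([452.1,-16.9,28])-p)@R).round(1),s["width"])
im,p=snap("w_blue2"); hsv=cv2.cvtColor(im,cv2.COLOR_BGR2HSV)
m=cv2.inRange(hsv,(105,130,120),(125,255,255)); n,l,st,c=cv2.connectedComponentsWithStats(m)
for i in np.argsort(-st[1:,4])[:2]+1:
    w=plane("wrist",np.argwhere(l==i)[:,::-1],60,p)[:,:2].astype(np.float32); print(st[i],w.mean(0),cv2.minAreaRect(w))
E
```

```text
16.55 [453.1 -16.9  92.4] [ 0.3 -1.1 64.4] 0.7002129241326204
[ 241  199   34   34 1101] [451.85464  -16.103352] ((451.8637390136719, -16.675172805786133), (22.815961837768555, 24.007415771484375), 13.602078437805176)
```

Call:
drive_tool:
  steps:
    - [0,-0.01,0.2,0,0,0]
    - [0,-0.01,0.4,0,0,0]
    - [0,-0.01,0.55,0,0,0]
    - [0,-0.01,0.64,0,0,0]
    - [0,-0.01,0.64,0,0,0]

```text
time_s: 17.1
eef_pos: [450.9, -16.7, 26.3]
ee_rot: [[-0.236, 0.972, -0.002], [0.972, 0.236, 0.0], [0.001, -0.002, -1.0]]
ft_force: [0.1, 0.7, -1.2]
width: 0.699
finger_force: 0.0
```

Call:
drive_tool:
  steps:
    - [0,0,0,0,0,0]
    - [0,0,0,0,0,0]
    - [0,0,0,0,0,0]
    - [0,0,0,0,0,0]

```text
time_s: 17.5
eef_pos: [452.1, -16.8, 28.3]
ee_rot: [[-0.236, 0.972, 0.001], [0.972, 0.236, -0.0], [-0.0, 0.001, -1.0]]
ft_force: [0.5, -1.2, -0.9]
width: 0.702
finger_force: 0.0
```

```bash
python3 - <<'E'
from h import *
s=env.observe(); R=s["ee_rot"]; p=s["eef_pos"]; print(s["time_s"],p.round(1),((np.array([452.0,-16.7,28])-p)@R).round(1),s["width"],s["ft_force"].round(1))
E
```

```text
17.5 [452.1 -16.8  28.3] [ 0.2 -0.1  0.3] 0.7023297444067466 [ 0.5 -1.2 -0.9]
```

Positioned within 0.3 mm. Close, then lift straight up.

Call:
drive_tool:
  steps:
    - [0,0,0,0,0,0]
    - [0,0,0,0,0,0]
    - [0,0,0,0,0,0]
    - [0,0,0,0,0,0]
    - [0,0,0,0,0,0]
  grip: 0.2
  squeeze: 20

```text
time_s: 18.0
eef_pos: [451.7, -16.8, 27.6]
ee_rot: [[-0.236, 0.972, -0.0], [0.972, 0.236, 0.0], [0.0, 0.0, -1.0]]
ft_force: [-1.0, 0.1, -0.3]
width: 0.338
finger_force: 20.0
```

Call:
drive_tool:
  steps:
    - [0,0,0,0,0,0]
    - [0,0,0,0,0,0]

```text
time_s: 18.2
eef_pos: [451.7, -16.8, 27.6]
ee_rot: [[-0.236, 0.972, 0.0], [0.972, 0.236, 0.0], [0.0, 0.0, -1.0]]
ft_force: [0.3, 0.0, -1.3]
width: 0.341
finger_force: 20.0
```

Call:
drive_tool:
  steps:
    - [0,0,-0.07,0,0,0]
    - [0,0,-0.16,0,0,0]
    - [0,0,-0.32,0,0,0]
    - [0,0,-0.55,0,0,0]
    - [0,0,-0.8,0,0,0]

```text
time_s: 18.7
eef_pos: [451.5, -16.8, 108.8]
ee_rot: [[-0.236, 0.972, -0.0], [0.972, 0.236, 0.0], [0.0, -0.0, -1.0]]
ft_force: [-0.5, 0.0, -1.1]
width: 0.344
finger_force: 20.0
```

Call:
drive_tool:
  steps:
    - [0,0,-0.3,0,0,0]
    - [0,0,-0.6,0,0,0]
    - [0,0,-0.8,0,0,0]
    - [0,0,-0.8,0,0,0]
    - [0,0,-0.8,0,0,0]

```text
time_s: 19.2
eef_pos: [451.8, -16.8, 187.7]
ee_rot: [[-0.236, 0.972, 0.001], [0.972, 0.236, -0.0], [-0.0, 0.001, -1.0]]
ft_force: [0.8, 0.4, -2.0]
width: 0.334
finger_force: 20.0
```

```bash
python3 - <<'E'
from h import *
s=env.observe(); print(s["time_s"],s["eef_pos"].round(1),s["width"]*88,s["finger_force"])
# stand geometry from the first wrist picture: red pixels on the rail, then base near edge and rail edges
im,p=load("w_stand"); b,g,r=[im[...,i].astype(int) for i in range(3)]
m=((r-g>25)&(r-b>25)).astype(np.uint8); m[:210]=0; m[260:]=0; m[:,:265]=0; m[:,305:]=0
px=np.argwhere(m)[:,::-1]; w=plane("wrist",px,32,p)[:,:2].astype(np.float32)
v=cv2.fitLine(w,cv2.DIST_L2,0,.01,.01).ravel(); t=(w-v[2:])@v[:2]; print("red",len(px),w.mean(0),"yaw",np.degrees(np.arctan2(v[1],v[0])),"ends",v[2:]+v[:2]*t.min(),v[2:]+v[:2]*t.max())
gy=cv2.cvtColor(im,cv2.COLOR_BGR2GRAY).astype(int)
E_=[]
for x in range(205,372,4):   # near base edge: first strong bright->dark going down
    c=gy[100:260,x]; d=c[:-3]-c[3:]; i=np.argmax(d>40)
    if d.max()>40: i=i+np.argmax(d[i:i+4]); E_.append((x,100+i+1.5))
q=plane("wrist",E_,12,p)[:,:2].astype(np.float32); v=cv2.fitLine(q,cv2.DIST_HUBER,0,.01,.01).ravel(); print("edge",np.degrees(np.arctan2(v[1],v[0])),v[2:],np.abs((q-v[2:])@[-v[1],v[0]]).max())
n=np.array([v[1],-v[0]]); n*=np.sign(n[0]); print("red centre to edge (45 expected)",(w.mean(0)-v[2:])@n)
E
```

```text
19.2 [451.8 -16.8 187.7] 29.366017655044274 19.999873638153076
red 90 [514.97437 335.95844] yaw 9.772663 ends [495.09164 332.53394] [535.44006 339.4835 ]
edge -80.21955 [463.4991  357.73712] 126.584984
red centre to edge (45 expected) 47.02749
```

Call:
drive_tool:
  steps:
    - [0.2,0.11,-0.03,0,0,0]
    - [0.4,0.22,-0.06,0,0,0]
    - [0.63,0.35,-0.06,0,0,0]
    - [0.83,0.46,-0.06,0,0,0]

```text
time_s: 19.6
eef_pos: [476.3, 75.7, 191.6]
ee_rot: [[-0.236, 0.972, -0.003], [0.972, 0.236, -0.0], [0.001, -0.003, -1.0]]
ft_force: [0.8, -0.5, -0.5]
width: 0.341
finger_force: 20.0
```

Call:
drive_tool:
  steps:
    - [0.27,0.15,-0.02,0,0,0]
    - [0.55,0.31,-0.04,0,0,0]
    - [0.83,0.46,-0.06,0,0,0]

```text
time_s: 19.9
eef_pos: [501.4, 167.3, 197.4]
ee_rot: [[-0.236, 0.972, -0.003], [0.972, 0.236, -0.001], [-0.0, -0.003, -1.0]]
ft_force: [-0.2, -0.4, -1.1]
width: 0.345
finger_force: 20.0
```

Call:
drive_tool:
  steps:
    - [0.27,0.15,-0.02,0,0,0.02]
    - [0.5,0.29,-0.04,0,0,0.04]
    - [0.72,0.41,-0.06,0,0,0.046]
    - [0.83,0.47,-0.06,0,0,0.046]

```text
time_s: 20.3
eef_pos: [527.5, 259.5, 203.3]
ee_rot: [[-0.167, 0.986, -0.003], [0.986, 0.167, -0.001], [-0.0, -0.003, -1.0]]
ft_force: [-0.1, -0.3, -1.0]
width: 0.341
finger_force: 20.0
```

Call:
drive_tool:
  steps:
    - [0,0,0,0,0,0]
    - [0,0,0,0,0,0]
    - [0,0,0,0,0,0]
    - [0,0,0,0,0,0]

```text
time_s: 20.7
eef_pos: [528.0, 257.0, 205.9]
ee_rot: [[-0.164, 0.986, 0.0], [0.986, 0.164, -0.0], [-0.0, 0.0, -1.0]]
ft_force: [-0.0, 1.0, -1.4]
width: 0.342
finger_force: 20.0
```

```bash
python3 - <<'E'
from h import *
im,p=snap("w_st2"); R=p[1]; print(env.observe()["time_s"],p[0].round(1),R.round(4).tolist(),"ty",np.degrees(np.arctan2(R[1,1],R[0,1])))
cv2.imwrite("pics/w_st2b.png",cv2.resize(im,(800,600),interpolation=cv2.INTER_CUBIC)); print(proj("wrist",[(514,336,32)],p)/.64)
E
```

```text
20.75 [528.  257.  205.9] [[-0.1642, 0.9864, 0.0003], [0.9864, 0.1642, -0.0001], [-0.0001, 0.0003, -1.0]] ty 9.450687257012072
[[403.81937322 166.94793905]]
```

View pics/w_st2b.png

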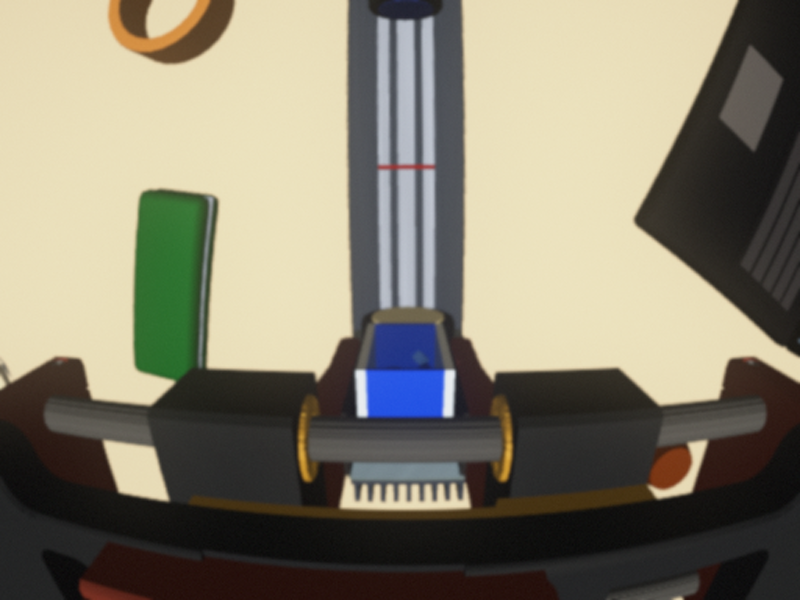

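The view shows the held blue cell at (405,365) over the lamp, the rail running straight up the image with its red line from (377,166) to (436,166), and the camera lens at (405,5): the tool is nearly in line with the stand.

```bash
cat > st.py <<'E'
from h import *
def stand(tag,rows=(20,185)):
    im,p=load(tag); b,g,r=[im[...,i].astype(int) for i in range(3)]; gy=cv2.cvtColor(im,cv2.COLOR_BGR2GRAY).astype(int)
    m=((r-g>25)&(r-b>25)).astype(np.uint8); m[:,:236]=0; m[:,284:]=0; m[:40]=0; m[190:]=0
    px=np.argwhere(m)[:,::-1]; w=plane("wrist",px,32,p)[:,:2].astype(np.float32)
    v=cv2.fitLine(w,cv2.DIST_L2,0,.01,.01).ravel(); t=(w-v[2:])@v[:2]; a,c=v[2:]+v[:2]*t.min(),v[2:]+v[:2]*t.max()
    print("red px",px.mean(0),len(px),"mid",((a+c)/2).round(1),"len",round(float(np.ptp(t)),1),"yaw",np.degrees(np.arctan2(v[1],v[0]))%180)
    L,Rr=[],[]
    for y in range(*rows,3):   # base edges against the pale table
        row=gy[y,200:320]; th=(row.max()+np.percentile(row,10))/2
        d=np.abs(np.diff(row)); k=np.where(row<th)[0]
        def sub(i,j): return 200+i+(row[i]-th)/(row[i]-row[j])*(j-i)
        L.append((sub(k[0]-1,k[0]),y)); Rr.append((sub(k[-1]+1,k[-1]),y))
    mid=[];an=[]
    for E in (L,Rr):
        q=plane("wrist",E,12,p)[:,:2].astype(np.float32); v=cv2.fitLine(q,cv2.DIST_HUBER,0,.01,.01).ravel(); v[:2]*=np.sign(v[1])
        an.append(np.degrees(np.arctan2(v[1],v[0]))); mid.append(v)
    yaw=np.radians(np.mean(an)); n=np.array([np.sin(yaw),-np.cos(yaw)]); x=np.array([np.cos(yaw),np.sin(yaw)])
    o=[float(v[2:]@n) for v in mid]; along=((a+c)/2)@x; P=n*np.mean(o)+x*along
    print("edge yaws",np.round(an,2),"width",round(o[1]-o[0],1),"centre",P.round(1))
    return P,yaw
E
python3 - <<'E'
from st import *
P,yaw=stand("w_st2")
im,p=load("w_st2"); hsv=cv2.cvtColor(im,cv2.COLOR_BGR2HSV); m=cv2.inRange(hsv,(105,130,200),(125,255,255)); px=np.argwhere(m[220:270,220:300])
print("cell top blue px rows/cols",px.min(0)+220,px.max(0)+220, "TCP-plane", plane("wrist",[(px[:,1].mean()+220,px[:,0].mean()+220)],p[0][2]+60-27.6,p))
print("tool frame",((plane("wrist",[(px[:,1].mean()+220,px[:,0].mean()+220)],p[0][2]+60-27.6,p)-p[0])@p[1]).round(1))
E
```

```text
red px [258.92 106.32] 125 mid [515.1 336.8] len 39.1 yaw 9.942015
edge yaws [99.81 99.79] width 88.7 centre [515.2 336.8]
cell top blue px rows/cols [237 235] [265 283] TCP-plane [[526.94183107 261.05156817 238.25285441]]
tool frame [[  4.2  -0.4 -32.4]]
```

Call:
drive_tool:
  steps:
    - [0.15,0,0,0,0,0]
    - [0.35,0,0,0,0,0]
    - [0.55,0,0,0,0,0]
    - [0.72,0.01,0,0,0,-0.004]
    - [0.81,0.01,0,0,0,-0.004]

```text
time_s: 21.25
eef_pos: [515.1, 339.9, 205.5]
ee_rot: [[-0.173, 0.985, -0.0], [0.985, 0.173, 0.0], [0.0, -0.0, -1.0]]
ft_force: [0.4, 0.7, -0.8]
width: 0.342
finger_force: 20.0
```

Call:
drive_tool:
  steps:
    - [0,0,0,0,0,0]
    - [0,0,0,0,0,0]
    - [0,0,0,0,0,0]
    - [0,0,0,0,0,0]

```text
time_s: 21.65
eef_pos: [515.8, 337.4, 205.8]
ee_rot: [[-0.171, 0.985, 0.0], [0.985, 0.171, -0.0], [-0.0, 0.0, -1.0]]
ft_force: [0.2, -0.4, -0.4]
width: 0.343
finger_force: 20.0
```

```bash
python3 - <<'E'
from h import *
s=env.observe(); R=s["ee_rot"]; p=s["eef_pos"]; print(s["time_s"],p.round(1),((np.array([515.2,336.8,112.6])-p)@R).round(1),"ty",np.degrees(np.arctan2(R[1,1],R[0,1])),s["width"]*88)
E
```

```text
21.65 [515.8 337.4 205.8] [-0.4 -0.7 93.2] ty 9.82227068138795 30.1975084445959
```

Call:
drive_tool:
  steps:
    - [0,-0.01,0.1,0,0,0]
    - [0,-0.01,0.25,0,0,0]
    - [0,-0.01,0.42,0,0,0]
    - [0,-0.01,0.58,0,0,0]
    - [0,-0.01,0.7,0,0,0]

```text
time_s: 22.15
eef_pos: [513.8, 337.4, 132.5]
ee_rot: [[-0.172, 0.985, -0.003], [0.985, 0.172, -0.002], [-0.001, -0.003, -1.0]]
ft_force: [-0.3, -0.1, -1.0]
width: 0.34
finger_force: 20.0
```

Call:
drive_tool:
  steps:
    - [0,0,0.08,0,0,0]
    - [0,0,0.16,0,0,0]
    - [0,0,0.21,0,0,0]
    - [0,0,0.23,0,0,0]
    - [0,0,0.23,0,0,0]

```text
time_s: 22.65
eef_pos: [514.7, 337.9, 112.7]
ee_rot: [[-0.172, 0.985, 0.0], [0.985, 0.172, 0.0], [0.0, 0.0, -1.0]]
ft_force: [0.8, 0.8, -1.4]
width: 0.34
finger_force: 20.0
```

Call:
drive_tool:
  steps:
    - [0,0,0,0,0,0]
    - [0,0,0,0,0,0]
    - [0,0,0,0,0,0]
    - [0,0,0,0,0,0]
    - [0,0,0,0,0,0]

```text
time_s: 23.15
eef_pos: [514.6, 337.9, 112.7]
ee_rot: [[-0.172, 0.985, 0.0], [0.985, 0.172, 0.0], [0.0, 0.0, -1.0]]
ft_force: [0.3, -0.3, -0.6]
width: 0.34
finger_force: 20.0
```

```bash
python3 - <<'E'
from h import *
s=env.observe(); R=s["ee_rot"]; p=s["eef_pos"]; print(s["time_s"],p.round(1),((np.array([515.2,336.8,112.6])-p)@R).round(1),"ty",np.degrees(np.arctan2(R[1,1],R[0,1])),s["width"]*88,s["ft_force"].round(1))
# check with both fixed cameras: the blue cell seen
for n in ("side","top"):
    im=eyes.capture(n); u=proj(n,[(515.2,336.8,120),(515.2,336.8,145)]); print(n,u.round(1).tolist(),[(c.tolist(),int(a)) for c,a,r in blobs(im,(105,120,70),(125,255,255),5) if np.hypot(*(c-u[0]))<40])
# scanner still home, other cells still there
t=eyes.capture("top"); t0=cv2.imread("pics/top0.png"); print([(c.tolist(),int(a)) for c,a,r in blobs(t,(22,150,100),(32,255,255),30)])
E
```

```text
23.15 [514.6 337.9 112.7] [-1.2  0.4  0.1] ty 9.879204867406557 29.881585950682314 [ 0.3 -0.3 -0.6]
side [[194.1, 140.7], [193.2, 134.0]] [([195.6, 139.3], 75)]
top [[159.9, 191.7], [158.3, 190.8]] []
[([363.5, 197.6], 137), ([501.1, 261.2], 829)]
```

Call:
drive_tool:
  steps:
    - [-0.01,0.004,0,0,0,0]
    - [-0.01,0.004,0,0,0,0]
    - [-0.01,0.004,0,0,0,0]
    - [-0.01,0.004,0,0,0,0]
    - [-0.01,0.004,0,0,0,0]

```text
time_s: 23.8
eef_pos: [515.2, 337.0, 112.6]
ee_rot: [[-0.172, 0.985, -0.0], [0.985, 0.172, 0.0], [0.0, -0.0, -1.0]]
ft_force: [0.2, 0.3, -0.3]
width: 0.339
finger_force: 20.0
```

Call:
drive_tool:
  steps:
    - [0,0,0,0,0,0]
    - [0,0,0,0,0,0]
    - [0,0,0,0,0,0]
    - [0,0,0,0,0,0]
    - [0,0,0,0,0,0]

```text
time_s: 24.3
eef_pos: [515.2, 337.0, 112.7]
ee_rot: [[-0.172, 0.985, 0.0], [0.985, 0.172, -0.0], [-0.0, 0.0, -1.0]]
ft_force: [0.0, -0.8, -1.0]
width: 0.341
finger_force: 20.0
```

```bash
python3 - <<'E'
from h import *
s=env.observe(); R=s["ee_rot"]; p=s["eef_pos"]; print(s["time_s"],p.round(1),((np.array([515.2,336.8,112.6])-p)@R).round(1),s["width"]*88)
print(env.hand_in())
E
```

```text
24.3 [515.2 337.  112.7] [-0.2  0.   0.1] 30.003607941155597
the job is handed in; nothing more can be done
None
```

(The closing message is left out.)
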